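Put packing plates away in a narrowing-slot thickness rack

ROBOT

A 6-joint arm with a two-finger parallel gripper is mounted at the origin on the work surface. World frame = base frame: x ahead of the robot, y to its left, z up, the work surface at z = 0. Lengths are in m, angles in degrees, forces in N, time in s.
With the tool pointing down it reaches from about 0.25 to 0.725 m from the base axis. Payload 9.7 kg.
Tool frame: the origin (TCP) lies at the very end of the fingers, on their centre line; the grasp point (between the pads) lies 19 mm behind it; z points along the fingers, y is the line along which they close (so a half turn about z gives the same grasp; the last joint's range is limited). The gripper opens to 85 mm and grips with 20 to 120 N. Pads are 22 mm wide; open, the fingers measure 114 mm over their backs; the gripper's body (76 mm by 85 mm) begins 54 mm behind the grasp point. The pads swing forward as they close: fully open they stand 13 mm farther back than shut.
Start: joints at [-75.401, 4.979, 10.078, 95.1, 0, 90], TCP at [0.139, -0.532, 0.231] pointing down, gripper open.
Joint ranges: [-179.16, 179.16], [-48.56, 103.87], [-65.8, 70.77], [-126.05, 130.52], [-82.76, 87.17], [-180, 180]. Speed limits (degrees/s): [127.2, 127.2, 147.25, 180, 180, 180].

INTERFACE

Orientations are given as [roll, pitch, yaw] about the fixed x, y, z axes, in that order (R = Rz(yaw) Ry(pitch) Rx(roll)).
In Python, from workcell import telemetry, optics, workorder gives the robot as it stands.
- The arm moves only by the shell command python3 -m handwheel 'ROWS' [FORCE]. ROWS is JSON, a list of rows, each an object of numbers: "tx", "ty", "tz": the shift along the tool's x, y, z in m; "ax", "ay", "az": the turn, a rotation vector about the tool's x, y, z in degrees; "jaw": the gripper command: -1 is shut, 1 is fully open, values between are in proportion. A call has exactly 10 rows; each row shifts and turns the commanded pose from where the row before left it, along the tool's axes as they then stand; what a row does not reach is not made up. A row lasts 1/8 s, in which the tool goes at most 62.5 mm and 10.7 degrees, less where a joint would pass 70% of its speed; a pose out of reach is approached as far as the arm can. A call is refused whole if a number of a shift passes 0.0625 or a number of a turn 10.7, either way. A call with a gripper value outside its range is refused whole. The fingers move at their own pace and stop on an object; FORCE is the grip in N (left out, the last holds). Time passes only in rows, so rows that do not move let the fingers close, or fill a call up. It gives the time, the measured TCP pose, the force, the opening and the grip force at its end, in the units of the state.
- telemetry.get_obs(): the state, without advancing time (a new reading comes with each control period).
- optics.camera(name): name is "scene" or "top" or "wrist"; returns a dict with "color" (480x640x3 uint8, red, green, blue), "K" (3x3 intrinsics, pixels), "extrinsics" (4x4, takes a point from camera to world coordinates); the wrist camera has in their place "mount" (4x4, takes a point from camera to tool coordinates, whose origin is the TCP and whose axes are the flange's). Camera axes: x right, y down, z forward; pixel columns grow to the right and rows downward; lengths in m; the calibration is good to about 2 mm. The wrist camera is an equidistant fisheye: a pixel r from the principal point sees the ray r / f radians off the axis. A picture is of the moment at which its call begins: read the wrist's pose just before it. There is no depth.
- workorder.job_done(): hands the job in; it is judged then, once.
The state is a dict: "time": time; "q": joint angles; "qd": joint speeds; "joint_efforts": joint torques, N m; "ee_pos": TCP position; "tcp_rot": TCP orientation; "wrist_force": force on the tool from outside, world axes, zero at the start; "torque": the same for the moment, N m; "opening": finger opening in m; "grasp_force": force on a finger pad.
Only numpy, scipy, OpenCV 4.12 (cv2) and the standard library are available. Lean on these libraries where they do the work, as an engineer would, in place of code of your own. Each camera call takes 0.05 s, during which the arm holds its last target. There are 200 camera calls.

TASK

Put the two steel packing plates away in the thickness rack, each in the slot that it fits, pushed down past the sprung keeper until it stands upright on the slot's floor, then let go. The three slots look alike at the mouth but narrow to different widths in no fixed order, so find the right one: where a plate stops high, do not force it (never press it with more than about 30 N) but lift it out and try another slot. Leave the spray can, the wrench and the purple roller end where they are.

Things in the scene. Friction and masses are not known exactly. Their poses are not given: they have to be found in the camera images.
- plate_thick: The thicker of two plain steel packing plates, 15 x 50 x 88 mm (thickness along its x, width along y, height along z), about 0.52 kg. Origin: centre of its underside. At the start it stands upright in its timber stand, underside 8 mm above the table; the top 66 mm are free to grip across the thickness. Same either way round.
- plate_thin: The thinner of two plain steel packing plates, 9 x 50 x 88 mm (thickness along its x, width along y, height along z), about 0.31 kg. Origin: centre of its underside. At the start it stands upright in its timber stand, underside 8 mm above the table; the top 66 mm are free to grip across the thickness. Same either way round.
- stand_thick: Fixed timber stand, 70 x 80 x 30 mm high, with a groove along its y, 18 mm wide and 22 mm deep, open at both ends, in which the 15 mm plate stands. Origin: centre of its underside.
- stand_thin: Fixed timber stand, 70 x 80 x 30 mm high, with a groove along its y, 12 mm wide and 22 mm deep, open at both ends, in which the 9 mm plate stands. Origin: centre of its underside.
- rack: Fixed rack: steel base bar 90 x 256 x 8 mm on the table with three aluminium slot blocks end to end along its y, each 52 mm (x) x 74 mm (y), tops 56 mm above the table. Origin: centre of the base's underside. Slot centres: x = 0, y = -76, 0, +76 mm; slots 56 mm long along y, floors 14 mm above the table. A plate stands in a slot with its width along the rack's y; home, its top is 46 mm above the blocks.
- mouth_left (a point): Centre of the mouth of the left (rack +y) slot of the rack, at the blocks' top, 56 mm above the table, 42 mm above the slot's floor. Each slot: mouth 26 mm wide in x, walls sloping inward over the first 12 mm of depth to a parallel throat 30 mm deep. Throats are 17.5, 11.5 and 6 mm wide, one each, in an order that changes and is not given: look down in or feel.
- mouth_middle (a point): Centre of the mouth of the middle slot of the rack, at the blocks' top, 56 mm above the table, 42 mm above the slot's floor. The 15 mm plate fits only the 17.5 mm throat; the 9 mm plate belongs in the 11.5 mm one (it would drop into the widest too, leaving the thick one no place). A plate too thick for a throat stops on the slopes: 15 mm plate about 33 mm (11.5 throat) or 35 mm (6), 9 mm plate about 32 mm above the floor.
- mouth_right (a point): Centre of the mouth of the right (rack -y) slot of the rack, at the blocks' top, 56 mm above the table, 42 mm above the slot's floor. In every throat a sprung steel keeper, 30 mm long, stands 2 to 4 mm out of the +x wall; in the fitting slot the plate meets it about 12 mm above the floor, and pushing past it takes some 5 to 20 N all the way to the floor; its own weight does not take it home (and it pushes the plate towards -x with up to 12 N).
- block_p: One of the rack's three fixed slot blocks, alike outside, 52 x 74 x 48 mm high, standing on the base bar in any of the three positions; its throat width is not given. Origin: centre of its underside.
- block_q: One of the rack's three fixed slot blocks, alike outside, 52 x 74 x 48 mm high, standing on the base bar in any of the three positions; its throat width is not given. Origin: centre of its underside.
- block_r: One of the rack's three fixed slot blocks, alike outside, 52 x 74 x 48 mm high, standing on the base bar in any of the three positions; its throat width is not given. Origin: centre of its underside.
- spray_can: Bystander: spray can, 52 mm across, 160 mm tall, standing. Origin: centre of its underside.
- wrench: Bystander: steel wrench lying flat.
- roller_cup: Bystander: purple plastic spool-shaped roller end, 64 mm across, 40 mm high, standing. Origin: centre of its underside.
Things that resemble listed ones, but are neither listed nor needed, are in the scene too. What is shaped like the plate_thick but yellow is not meant.

How it is judged (in metres and radians):
At the end, for the whole second after the job is handed in: Both plates stand in slots of the rack with the underside within 3 mm of the slot floor (14 mm above the rack's underside), within 8 mm of the row's centre line across it, within 84 mm of the rack's middle along it, upright within 0.12 rad and at rest (under 0.02 m/s) (z of plate_thick in the frame of rack between 0.011 and 0.017 m and x of plate_thick in the frame of rack between -0.008 and 0.008 m and y of plate_thick in the frame of rack between -0.084 and 0.084 m and angle between each of plate_thick, plate_thin's own z axis and vertical below 0.12 rad and linear speed of each of plate_thick, plate_thin below 0.02 m/s and z of plate_thin in the frame of rack between 0.011 and 0.017 m and x of plate_thin in the frame of rack between -0.008 and 0.008 m and y of plate_thin in the frame of rack between -0.084 and 0.084 m); the robot touches nothing.
It fails at once if the thick plate bears on a slot block with over 90 N (all contact forces added up: a push of some 30 N) (contact force between plate_thick and block_p above 90 N or contact force between plate_thick and block_q above 90 N or contact force between plate_thick and block_r above 90 N).
It fails at once if the thin plate bears on a slot block with over 90 N (all contact forces added up: a push of some 30 N) (contact force between plate_thin and block_p above 90 N or contact force between plate_thin and block_q above 90 N or contact force between plate_thin and block_r above 90 N).
It fails at once if the spray can is moved more than 30 mm (distance of spray_can from where it was at the start of the episode above 0.03 m).
It fails at once if the wrench is moved more than 30 mm (distance of wrench from where it was at the start of the episode above 0.03 m).
It fails at once if the roller cup is moved more than 30 mm (distance of roller_cup from where it was at the start of the episode above 0.03 m).
It also fails if it takes over 72 s, if anything falls off the work surface, if the arm or the gripper's body presses on something with over 40 N, if the wrist force passes 120 N, or if a joint passes its speed limit or range.

## Working session

There is one attempt and no reset: what is moved stays moved. The work goes in short steps, Python scripts to look and compute and a shell command to move; the robot and the scene stay as the last step left them, time stands still between calls to the robot, and variables do not carry over. Pictures are saved under pics/ and viewed, at most 10 in all, crops included, and the job is handed in when it is done.

```bash
mkdir -p pics
python3 - <<'E'
from workcell import telemetry, optics
import cv2,numpy as np,pickle
o=telemetry.get_obs();print({k:np.round(v,3).tolist() for k,v in o.items()})
d={}
for n in("scene","top","wrist"):
    c=optics.camera(n);d[n]=c;cv2.imwrite(f"pics/{n}0.png",c["color"][:,:,::-1]);print(n,np.round(c["K"],1).tolist(),np.round(c.get("extrinsics",c.get("mount")),4).tolist())
pickle.dump(d,open("d0.pkl","wb"))
E
```

```text
{'time': 0.0, 'q': [-75.401, 5.012, 10.034, 95.098, 0.002, 90.0], 'qd': [-0.032, 0.019, 0.015, -0.031, -0.095, -0.034], 'joint_efforts': [-0.0, -52.039, 46.48, 0.016, -0.0, -0.0], 'ee_pos': [0.139, -0.532, 0.231], 'tcp_rot': [-179.923, -0.002, 14.598], 'wrist_force': [-0.435, 0.247, 0.079], 'torque': [0.026, -0.014, -0.012], 'grasp_force': 0.0, 'opening': 0.085}
scene [[515.5, 0.0, 319.0], [0.0, 515.5, 240.0], [0.0, 0.0, 1.0]] [[0.0198, 0.8045, -0.5936, 1.1574], [0.9998, -0.0151, 0.013, -0.0296], [0.0015, -0.5937, -0.8047, 0.8783], [0.0, 0.0, 0.0, 1.0]]
top [[471.6, 0.0, 322.4], [0.0, 471.6, 234.7], [0.0, 0.0, 1.0]] [[0.0255, -0.9939, 0.1075, 0.4495], [-0.9996, -0.0264, -0.0074, -0.0133], [0.0102, -0.1072, -0.9942, 1.0825], [0.0, 0.0, 0.0, 1.0]]
wrist [[371.6, 0.0, 314.6], [0.0, 371.6, 239.1], [0.0, 0.0, 1.0]] [[0.0007, -0.9661, -0.2582, 0.0655], [1.0, 0.0006, 0.0005, 0.0002], [-0.0003, -0.2582, 0.9661, -0.1431], [0.0, 0.0, 0.0, 1.0]]
```

View pics/top0.png

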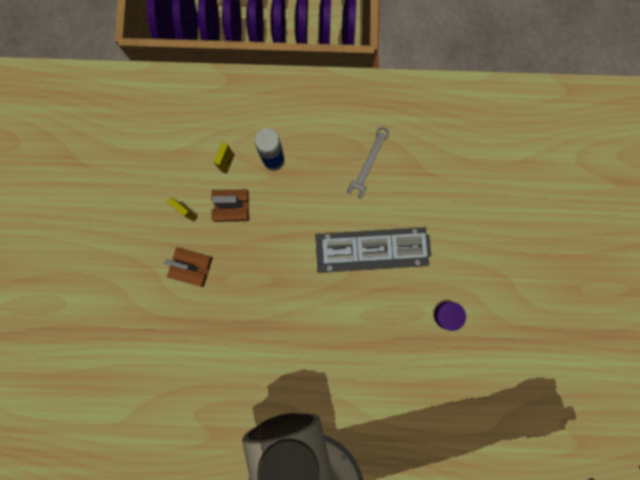

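View pics/scene0.png

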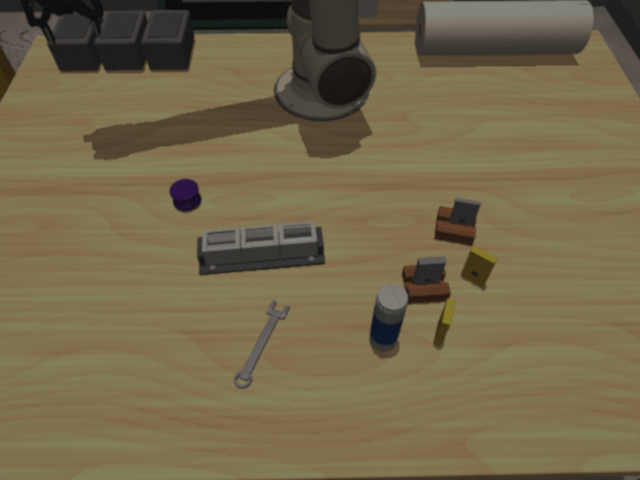

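The top view shows the rack at about (373,249), with stands at (230,205) and (189,267). The spray can is at (268,150), the wrench at (370,162), the roller end at (451,316), and the yellow decoys at (222,155) and (180,207).

```bash
cat > h.py <<'E'
import numpy as np,cv2
from scipy.spatial.transform import Rotation as R
def ray(c,uv,T=None):
    K=c["K"];x=(uv[0]-K[0,2])/K[0,0];y=(uv[1]-K[1,2])/K[1,1]
    if "mount" in c:
        r=np.hypot(x,y);s=np.sin(r)/r if r>1e-9 else 1;d=np.array([x*s,y*s,np.cos(r)]);E=T@c["mount"]
    else: d=np.array([x,y,1.]);E=c["extrinsics"]
    return E[:3,3],E[:3,:3]@d
def onz(c,uv,z,T=None):
    p,d=ray(c,uv,T);return p+d*(z-p[2])/d[2]
def proj(c,P,T):
    E=np.linalg.inv(T@c["mount"]);p=E[:3,:3]@P+E[:3,3];r=np.hypot(p[0],p[1]);th=np.arctan2(r,p[2]);K=c["K"]
    return np.array([K[0,2]+K[0,0]*th*p[0]/r,K[1,2]+K[1,1]*th*p[1]/r])
def tcp(o):
    T=np.eye(4);T[:3,:3]=R.from_euler("xyz",o["tcp_rot"],degrees=True).as_matrix();T[:3,3]=o["ee_pos"];return T
E
python3 - <<'E'
import pickle,cv2,numpy as np
from h import *
d=pickle.load(open("d0.pkl","rb"));c=d["top"];im=c["color"]
hsv=cv2.cvtColor(im,cv2.COLOR_RGB2HSV)
a=cv2.resize(im[218:284,305:440],None,fx=5.9,fy=4.5,interpolation=cv2.INTER_CUBIC)
b=cv2.resize(im[180:295,155:290],None,fx=2.6,fy=2.6,interpolation=cv2.INTER_CUBIC)
o=np.zeros((600,800,3),np.uint8);o[:a.shape[0],:a.shape[1]]=a[:,:800];o[297:297+b.shape[0],:b.shape[1]]=b
cv2.imwrite("pics/crop1.png",o[:,:,::-1])
# stands: brown
print(hsv[215,222],hsv[280,185],hsv[215,300],hsv[240,322])
m=((hsv[:,:,0]<12)&(hsv[:,:,1]>110)&(hsv[:,:,2]>40)).astype(np.uint8);m[:100]=0
m=cv2.morphologyEx(m,cv2.MORPH_CLOSE,np.ones((9,9)))
for k in cv2.findContours(m,0,2)[0]:
    if cv2.contourArea(k)>300:
        bx=cv2.boxPoints(cv2.minAreaRect(k));print("stand",[np.round(onz(c,p,.02),3)[:2].tolist() for p in bx],np.round(onz(c,bx.mean(0),.02),3))
m=((hsv[:,:,1]<70)).astype(np.uint8);m[:225]=0;m[280:]=0;m[:,:305]=0;m[:,440:]=0
k=max(cv2.findContours(m,0,2)[0],key=cv2.contourArea);bx=cv2.boxPoints(cv2.minAreaRect(k))
print("rack",[np.round(onz(c,p,.008),3)[:2].tolist() for p in bx],np.round(onz(c,bx.mean(0),.008),3))
for n,p,z in(("can",(267,138),.16),("cup",(451,316),.04),("w1",(381,133),0),("w2",(357,190),0),("yel1",(222,150),.05),("yel2",(180,207),.05),("thicktop",(224,200),.096),("thintop",(176,265),.096)):print(n,np.round(onz(c,p,z),3))
E
```

```text
[ 12 178 106] [ 13 178 112] [ 26 105 146] [83 10 99]
rack [[0.568, -0.005], [0.591, -0.265], [0.503, -0.27], [0.481, -0.013]] [ 0.535 -0.138  0.008]
can [0.742 0.096 0.16 ]
cup [ 0.391 -0.307  0.04 ]
w1 [ 0.812 -0.154  0.   ]
w2 [ 0.674 -0.1    0.   ]
yel1 [0.746 0.209 0.05 ]
yel2 [0.614 0.295 0.05 ]
thicktop [0.625 0.189 0.096]
thintop [0.485 0.282 0.096]
```

View pics/crop1.png

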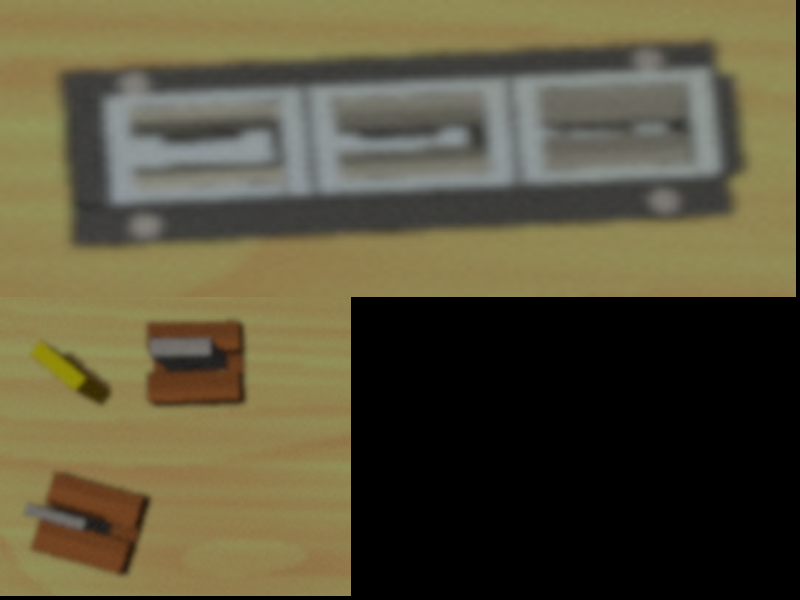

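The crop settles it: the throats run widest on the left (+y), medium in the middle and narrowest on the right. So thick goes left and thin goes middle. The far stand holds the thick plate and the near one the thin plate. Next I turn the tool and look at the rack with the wrist camera on the way.

```bash
python3 -m handwheel '[{"az":-9.4,"jaw":1},{"az":-9.4,"jaw":1},{"az":-9.4,"jaw":1},{"az":-9.4,"jaw":1},{"az":-9.4,"jaw":1},{"az":-9.4,"jaw":1},{"az":-9.4,"jaw":1},{"az":-9.4,"jaw":1},{"tx":0.044,"ty":0.044,"jaw":1},{"tx":0.044,"ty":0.044,"jaw":1}]' 60
python3 -m handwheel '[{"tx":0.044,"ty":0.044,"jaw":1},{"tx":0.044,"ty":0.044,"jaw":1},{"tx":0.044,"ty":0.044,"jaw":1},{"tx":0.044,"ty":0.044,"jaw":1},{"tx":0.044,"ty":0.044,"jaw":1},{"tx":0.044,"ty":0.044,"jaw":1},{"tx":0.044,"ty":0.044,"jaw":1},{"jaw":1},{"jaw":1},{"jaw":1}]'
python3 - <<'E'
from workcell import telemetry, optics
import cv2,pickle
o=telemetry.get_obs();c=optics.camera("wrist");pickle.dump((o,c),open("w1.pkl","wb"));cv2.imwrite("pics/w1.png",c["color"][:,:,::-1])
E
```

```text
$[0]: bad value
$[0]: bad value
```

View pics/w1.png

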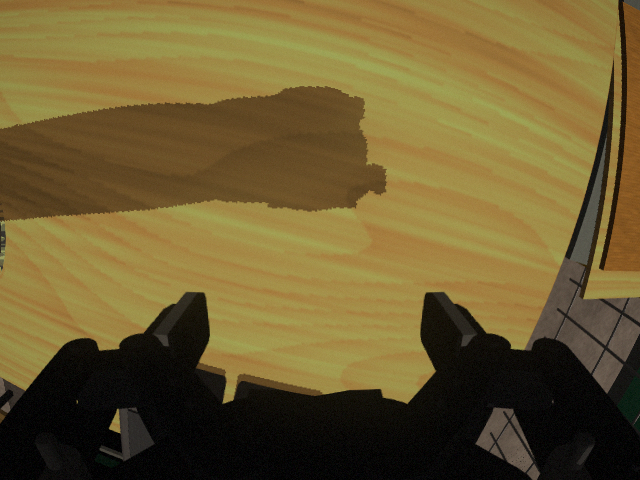

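The rows were refused, probably because every key has to be given, so the picture still shows the start view. The fingertips are at (205,300) and (430,300), so targets should lie ahead of the tool in +x.

```bash
python3 -m handwheel '[{"tx":0,"ty":0,"tz":0,"ax":0,"ay":0,"az":-9.4,"jaw":1},{"tx":0,"ty":0,"tz":0,"ax":0,"ay":0,"az":-9.4,"jaw":1},{"tx":0,"ty":0,"tz":0,"ax":0,"ay":0,"az":-9.4,"jaw":1},{"tx":0,"ty":0,"tz":0,"ax":0,"ay":0,"az":-9.4,"jaw":1},{"tx":0,"ty":0,"tz":0,"ax":0,"ay":0,"az":-9.4,"jaw":1},{"tx":0,"ty":0,"tz":0,"ax":0,"ay":0,"az":-9.4,"jaw":1},{"tx":0,"ty":0,"tz":0,"ax":0,"ay":0,"az":-9.4,"jaw":1},{"tx":0,"ty":0,"tz":0,"ax":0,"ay":0,"az":-9.4,"jaw":1},{"tx":0.04,"ty":0.046,"tz":0,"ax":0,"ay":0,"az":0,"jaw":1},{"tx":0.04,"ty":0.046,"tz":0,"ax":0,"ay":0,"az":0,"jaw":1}]' 60 &&
python3 -m handwheel '[{"tx":0.04,"ty":0.046,"tz":0,"ax":0,"ay":0,"az":0,"jaw":1},{"tx":0.04,"ty":0.046,"tz":0,"ax":0,"ay":0,"az":0,"jaw":1},{"tx":0.04,"ty":0.046,"tz":0,"ax":0,"ay":0,"az":0,"jaw":1},{"tx":0.04,"ty":0.046,"tz":0,"ax":0,"ay":0,"az":0,"jaw":1},{"tx":0.04,"ty":0.046,"tz":0,"ax":0,"ay":0,"az":0,"jaw":1},{"tx":0.04,"ty":0.046,"tz":0,"ax":0,"ay":0,"az":0,"jaw":1},{"tx":0.01,"ty":0.03,"tz":0,"ax":0,"ay":0,"az":0,"jaw":1},{"tx":0,"ty":0,"tz":0,"ax":0,"ay":0,"az":0,"jaw":1},{"tx":0,"ty":0,"tz":0,"ax":0,"ay":0,"az":0,"jaw":1},{"tx":0,"ty":0,"tz":0,"ax":0,"ay":0,"az":0,"jaw":1}]'
python3 - <<'E'
from workcell import telemetry, optics
import cv2,pickle
o=telemetry.get_obs();c=optics.camera("wrist");pickle.dump((o,c),open("w1.pkl","wb"));cv2.imwrite("pics/w2.png",c["color"][:,:,::-1])
E
```

```text
time: 1.45
ee_pos: [0.2314, -0.4517, 0.2308]
tcp_rot: [-180.0, -0.0, 89.7]
wrist_force: [1.2, -0.4, 0.6]
opening: 0.0856
grasp_force: 0.0
time: 2.7
ee_pos: [0.537, -0.2043, 0.2316]
tcp_rot: [180.0, 0.0, 89.7]
wrist_force: [0.6, 0.5, 0.1]
opening: 0.0852
grasp_force: 0.0
```

View pics/w2.png

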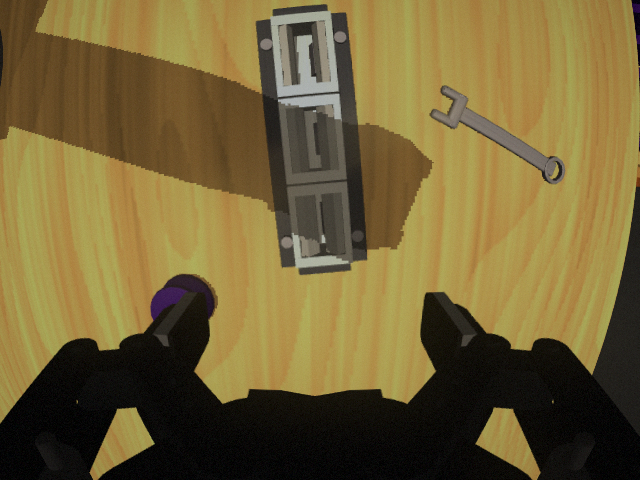

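The wrist view confirms the throat order. The rack's block joints at the top run (277,97)-(339,92) and (286,184)-(348,180).

Run:
```python
import pickle
from h import *
o,c=pickle.load(open("w1.pkl","rb"));T=tcp(o)
P=[onz(c,p,.056,T)[:2] for p in((277,97),(339,92),(286,184),(348,180))]
print(np.round(P,4))
a=(P[0]+P[1])/2;b=(P[2]+P[3])/2;m=(a+b)/2;u=(a-b)/np.linalg.norm(a-b)
print("gap",np.linalg.norm(a-b),"width",np.linalg.norm(P[0]-P[1]),np.linalg.norm(P[2]-P[3]))
v=P[1]-P[0]+P[3]-P[2]
print("mid",m,"yaw",np.degrees(np.arctan2(-u[0],u[1])),np.degrees(np.arctan2(v[1],v[0])))
d=pickle.load(open("d0.pkl","rb"))["top"]
# top camera: block joints in crop coords
q=[np.array([305+x/5.9,218+y/4.5]) for x,y in((301,87),(311,192),(509,79),(519,184))]
Q=[onz(d,p,.056)[:2] for p in q];print(np.round(Q,4),np.mean(Q,0))
for n,pts in(("thick",((150,340),(211,338),(212,354),(151,356))),("thin",((27,504),(87,519),(84,529),(24,514)))):
    X=np.array([onz(d,(155+x/2.6,180+(y-297)/2.6),.096)[:2] for x,y in pts]);v=X[0]-X[1]+X[3]-X[2]
    print(n,np.round(X,3).tolist(),X.mean(0),"yaw",np.degrees(np.arctan2(-v[0],v[1])))
```

```text
[[ 0.506  -0.1   ]
 [ 0.5584 -0.0961]
 [ 0.5129 -0.1753]
 [ 0.5663 -0.172 ]]
gap 0.07594873558392207 width 0.052549813566064085 0.05349559485841113
mid [ 0.53590357 -0.13586883] yaw 5.550688735987137 3.8980785666183007
[[ 0.5568 -0.0948]
 [ 0.5058 -0.0994]
 [ 0.5627 -0.1721]
 [ 0.5117 -0.1763]] [ 0.53422449 -0.13563283]
thick [[0.631, 0.214], [0.634, 0.164], [0.621, 0.163], [0.618, 0.212]] [0.62625746 0.18804481] yaw 3.4771048427632096
thin [[0.495, 0.305], [0.485, 0.257], [0.477, 0.258], [0.487, 0.307]] [0.48592876 0.28180487] yaw -12.469517903232497
```

```bash
python3 -m handwheel '[{"tx":0.06,"ty":0.008,"tz":0,"ax":0,"ay":0,"az":0,"jaw":1},{"tx":0.06,"ty":0.008,"tz":0,"ax":0,"ay":0,"az":0,"jaw":1},{"tx":0.06,"ty":0.008,"tz":0,"ax":0,"ay":0,"az":0,"jaw":1},{"tx":0.06,"ty":0.008,"tz":0,"ax":0,"ay":0,"az":0,"jaw":1},{"tx":0.06,"ty":0.008,"tz":0,"ax":0,"ay":0,"az":0,"jaw":1},{"tx":0,"ty":0,"tz":0,"ax":0,"ay":0,"az":0,"jaw":1},{"tx":0,"ty":0,"tz":0,"ax":0,"ay":0,"az":0,"jaw":1},{"tx":0,"ty":0,"tz":0,"ax":0,"ay":0,"az":0,"jaw":1},{"tx":0,"ty":0,"tz":0,"ax":0,"ay":0,"az":0,"jaw":1},{"tx":0,"ty":0,"tz":0,"ax":0,"ay":0,"az":0,"jaw":1}]'
python3 - <<'E'
from workcell import telemetry, optics
import cv2,pickle
o=telemetry.get_obs();c=optics.camera("wrist");pickle.dump((o,c),open("w2.pkl","wb"));cv2.imwrite("pics/w3.png",c["color"][:,:,::-1])
E
```

```text
time: 4.0
ee_pos: [0.5789, 0.0954, 0.2314]
tcp_rot: [180.0, -0.0, 89.7]
wrist_force: [0.1, 0.2, -0.3]
opening: 0.0854
grasp_force: 0.0
```

View pics/w3.png

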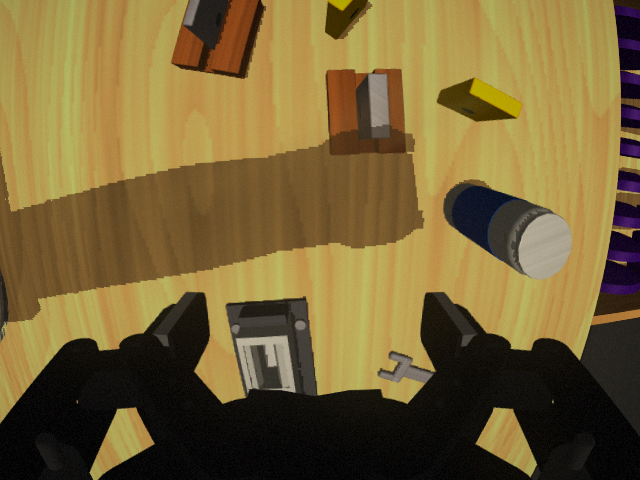

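In this view the thick plate's top face runs from (371,74)-(387,73) to (371,138)-(390,136), and the thin plate's stand is at the upper left. The can top is at (543,245).

Run:
```python
import pickle
from h import *
o,c=pickle.load(open("w2.pkl","rb"));T=tcp(o)
X=np.array([onz(c,p,.096,T)[:2] for p in((371,74),(387,73),(390,136),(371,138))]);v=X[0]-X[3]+X[1]-X[2]
print(np.round(X,4).tolist(),X.mean(0),"yaw",np.degrees(np.arctan2(-v[0],v[1])))
# stand top corners
S=np.array([onz(c,p,.03,T)[:2] for p in((327,70),(402,69),(405,153),(330,153))]);v=S[0]-S[3]+S[1]-S[2]
print(np.round(S,4).tolist(),S.mean(0),np.degrees(np.arctan2(-v[0],v[1])))
print("can",onz(c,(543,245),.16,T))
```

```text
[[0.6217, 0.2128], [0.6338, 0.2141], [0.6361, 0.1658], [0.6216, 0.1639]] [0.62831498 0.18913334] yaw 1.3278798874431137
[[0.5912, 0.228], [0.6611, 0.2316], [0.6642, 0.1515], [0.5937, 0.1502]] [0.6275506  0.19035359] 2.0630853336580355
can [0.73680601 0.09824391 0.16      ]
```

```bash
python3 -m handwheel '[{"tx":0.047,"ty":0.0245,"tz":0,"ax":0,"ay":0,"az":-2.3,"jaw":1},{"tx":0.047,"ty":0.0245,"tz":0,"ax":0,"ay":0,"az":0,"jaw":1},{"tx":0,"ty":0,"tz":0.03,"ax":0,"ay":0,"az":0,"jaw":1},{"tx":0,"ty":0,"tz":0.03,"ax":0,"ay":0,"az":0,"jaw":1},{"tx":0,"ty":0,"tz":0.03,"ax":0,"ay":0,"az":0,"jaw":1},{"tx":0,"ty":0,"tz":0.03,"ax":0,"ay":0,"az":0,"jaw":1},{"tx":0,"ty":0,"tz":0.03,"ax":0,"ay":0,"az":0,"jaw":1},{"tx":0,"ty":0,"tz":0.017,"ax":0,"ay":0,"az":0,"jaw":1},{"tx":0,"ty":0,"tz":0,"ax":0,"ay":0,"az":0,"jaw":1},{"tx":0,"ty":0,"tz":0,"ax":0,"ay":0,"az":0,"jaw":1}]' 60 &&
python3 -m handwheel '[{"tx":0,"ty":0,"tz":0,"ax":0,"ay":0,"az":0,"jaw":-0.3},{"tx":0,"ty":0,"tz":0,"ax":0,"ay":0,"az":0,"jaw":-0.5},{"tx":0,"ty":0,"tz":0,"ax":0,"ay":0,"az":0,"jaw":-0.6},{"tx":0,"ty":0,"tz":0,"ax":0,"ay":0,"az":0,"jaw":-0.7},{"tx":0,"ty":0,"tz":0,"ax":0,"ay":0,"az":0,"jaw":-1},{"tx":0,"ty":0,"tz":0,"ax":0,"ay":0,"az":0,"jaw":-1},{"tx":0,"ty":0,"tz":0,"ax":0,"ay":0,"az":0,"jaw":-1},{"tx":0,"ty":0,"tz":0,"ax":0,"ay":0,"az":0,"jaw":-1},{"tx":0,"ty":0,"tz":0,"ax":0,"ay":0,"az":0,"jaw":-1},{"tx":0,"ty":0,"tz":0,"ax":0,"ay":0,"az":0,"jaw":-1}]' 60
```

```text
time: 5.3
ee_pos: [0.6269, 0.1911, 0.0657]
tcp_rot: [179.9, -0.0, 92.1]
wrist_force: [0.1, -0.2, 0.1]
opening: 0.0859
grasp_force: 0.0
time: 6.55
ee_pos: [0.6264, 0.191, 0.0646]
tcp_rot: [180.0, -0.0, 92.1]
wrist_force: [1.5, -0.0, 4.9]
opening: 0.0138
grasp_force: 59.5
```

```bash
python3 -m handwheel '[{"tx":0,"ty":0,"tz":-0.01,"ax":0,"ay":0,"az":0,"jaw":-1},{"tx":0,"ty":0,"tz":-0.03,"ax":0,"ay":0,"az":0,"jaw":-1},{"tx":0,"ty":0,"tz":-0.03,"ax":0,"ay":0,"az":0,"jaw":-1},{"tx":0,"ty":0,"tz":-0.03,"ax":0,"ay":0,"az":0,"jaw":-1},{"tx":0,"ty":0,"tz":-0.01,"ax":0,"ay":0,"az":0,"jaw":-1},{"tx":-0.0351,"ty":-0.0153,"tz":0,"ax":0,"ay":0,"az":0,"jaw":-1},{"tx":-0.0351,"ty":-0.0153,"tz":0,"ax":0,"ay":0,"az":0,"jaw":-1},{"tx":-0.0351,"ty":-0.0153,"tz":0,"ax":0,"ay":0,"az":0,"jaw":-1},{"tx":-0.0351,"ty":-0.0153,"tz":0,"ax":0,"ay":0,"az":0,"jaw":-1},{"tx":-0.0351,"ty":-0.0153,"tz":0,"ax":0,"ay":0,"az":0,"jaw":-1}]' 60 &&
python3 -m handwheel '[{"tx":-0.0351,"ty":-0.0153,"tz":0,"ax":0,"ay":0,"az":0,"jaw":-1},{"tx":-0.0351,"ty":-0.0153,"tz":0,"ax":0,"ay":0,"az":0,"jaw":-1},{"tx":0,"ty":0,"tz":0,"ax":0,"ay":0,"az":-2.7,"jaw":-1},{"tx":0,"ty":0,"tz":0,"ax":0,"ay":0,"az":0,"jaw":-1},{"tx":0,"ty":0,"tz":0,"ax":0,"ay":0,"az":0,"jaw":-1},{"tx":0,"ty":0,"tz":0,"ax":0,"ay":0,"az":0,"jaw":-1},{"tx":0,"ty":0,"tz":0,"ax":0,"ay":0,"az":0,"jaw":-1},{"tx":0,"ty":0,"tz":0,"ax":0,"ay":0,"az":0,"jaw":-1},{"tx":0,"ty":0,"tz":0,"ax":0,"ay":0,"az":0,"jaw":-1},{"tx":0,"ty":0,"tz":0,"ax":0,"ay":0,"az":0,"jaw":-1}]' 60
python3 - <<'E'
from workcell import telemetry, optics
import cv2,pickle
o=telemetry.get_obs();c=optics.camera("wrist");pickle.dump((o,c),open("w3.pkl","wb"))
cv2.imwrite("pics/w4.png",cv2.resize(c["color"][140:400,160:480,::-1],None,fx=2.3,fy=2.3))
E
```

```text
time: 7.8
ee_pos: [0.555, 0.0118, 0.1728]
tcp_rot: [-179.9, -0.0, 92.1]
wrist_force: [0.8, -0.7, -6.0]
opening: 0.0143
grasp_force: 60.4
time: 9.05
ee_pos: [0.5283, -0.0584, 0.1743]
tcp_rot: [180.0, -0.0, 94.8]
wrist_force: [0.5, 0.1, -5.4]
opening: 0.014
grasp_force: 60.4
```

View pics/w4.png

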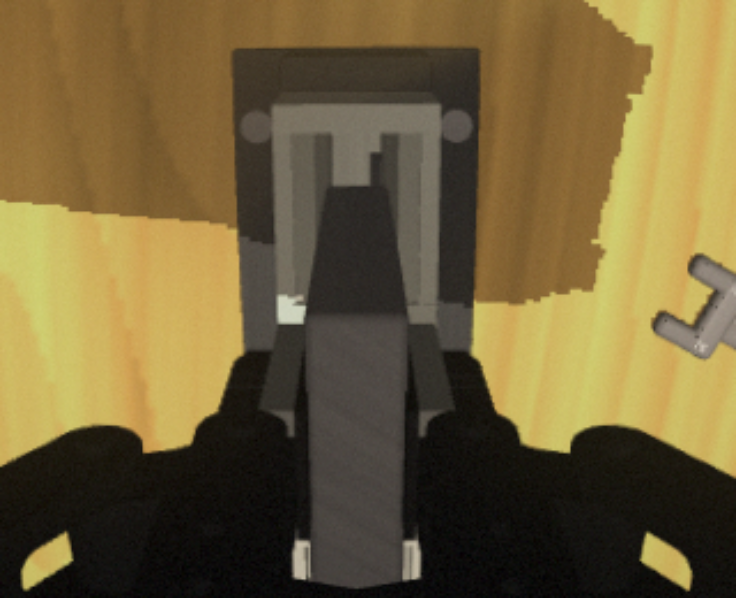

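The plate hangs straight in the slot's picture. Its underside's far edge is at crop (329-383,186), and the mouth spans columns 290-424 with its far end at row 133. I now check the clearance along y.

Run:
```python
import pickle
from h import *
o,c=pickle.load(open("w3.pkl","rb"));T=tcp(o);f=lambda x,y:(160+x/2.3,140+y/2.3)
B=np.linalg.inv(T)
def t(uv,z): return np.round(B[:3,:3]@onz(c,uv,z,T)+B[:3,3],4)
print("plate under edge",t(f(329,186),.1177),t(f(383,186),.1177))
print("mouth end",t(f(290,133),.056),t(f(424,133),.056),"block end",t(f(273,105),.056),t(f(440,104),.056))
print("plate top far edge",t(f(308,316),.2057),t(f(405,314),.2057))
```

```text
plate under edge [ 0.022  -0.006   0.0566] [0.022  0.0069 0.0566]
mouth end [ 0.0255 -0.0199  0.1183] [0.0255 0.0215 0.1183] block end [ 0.0343 -0.0251  0.1183] [0.0346 0.0263 0.1183]
plate top far edge [ 0.0224 -0.0063 -0.0314] [ 0.0227  0.0073 -0.0314]
```

```bash
python3 -m handwheel '[{"tx":0,"ty":0,"tz":0.025,"ax":0,"ay":0,"az":0,"jaw":-1},{"tx":0,"ty":0,"tz":0.025,"ax":0,"ay":0,"az":0,"jaw":-1},{"tx":0,"ty":0,"tz":0.007,"ax":0,"ay":0,"az":0,"jaw":-1},{"tx":0,"ty":0,"tz":0.004,"ax":0,"ay":0,"az":0,"jaw":-1},{"tx":0,"ty":0,"tz":0.004,"ax":0,"ay":0,"az":0,"jaw":-1},{"tx":0,"ty":0,"tz":0.003,"ax":0,"ay":0,"az":0,"jaw":-1},{"tx":0,"ty":0,"tz":0.003,"ax":0,"ay":0,"az":0,"jaw":-1},{"tx":0,"ty":0,"tz":0.002,"ax":0,"ay":0,"az":0,"jaw":-1},{"tx":0,"ty":0,"tz":0,"ax":0,"ay":0,"az":0,"jaw":-1},{"tx":0,"ty":0,"tz":0,"ax":0,"ay":0,"az":0,"jaw":-1}]' 60 &&
python3 -m handwheel '[{"tx":0,"ty":0,"tz":0.002,"ax":0,"ay":0,"az":0,"jaw":-1},{"tx":0,"ty":0,"tz":0.002,"ax":0,"ay":0,"az":0,"jaw":-1},{"tx":0,"ty":0,"tz":0.002,"ax":0,"ay":0,"az":0,"jaw":-1},{"tx":0,"ty":0,"tz":0.002,"ax":0,"ay":0,"az":0,"jaw":-1},{"tx":0,"ty":0,"tz":0,"ax":0,"ay":0,"az":0,"jaw":-1},{"tx":0,"ty":0,"tz":0,"ax":0,"ay":0,"az":0,"jaw":-1},{"tx":0,"ty":0,"tz":0,"ax":0,"ay":0,"az":0,"jaw":-1},{"tx":0,"ty":0,"tz":0,"ax":0,"ay":0,"az":0,"jaw":-1},{"tx":0,"ty":0,"tz":0,"ax":0,"ay":0,"az":0,"jaw":-1},{"tx":0,"ty":0,"tz":0,"ax":0,"ay":0,"az":0,"jaw":-1}]' 60
```

```text
time: 10.35
ee_pos: [0.5283, -0.0585, 0.1014]
tcp_rot: [180.0, 0.0, 94.8]
wrist_force: [0.0, 0.5, -5.7]
opening: 0.0144
grasp_force: 60.3
time: 11.6
ee_pos: [0.5282, -0.0585, 0.0933]
tcp_rot: [-180.0, 0.0, 94.8]
wrist_force: [1.0, -0.4, -5.2]
opening: 0.0138
grasp_force: 60.3
```

The plate is in the throat with no contact, so it fits. I go on to the keeper.

```bash
python3 -m handwheel '[{"tx":0,"ty":0,"tz":0.002,"ax":0,"ay":0,"az":0,"jaw":-1},{"tx":0,"ty":0,"tz":0.002,"ax":0,"ay":0,"az":0,"jaw":-1},{"tx":0,"ty":0,"tz":0.002,"ax":0,"ay":0,"az":0,"jaw":-1},{"tx":0,"ty":0,"tz":0.002,"ax":0,"ay":0,"az":0,"jaw":-1},{"tx":0,"ty":0,"tz":0.001,"ax":0,"ay":0,"az":0,"jaw":-1},{"tx":0,"ty":0,"tz":0.001,"ax":0,"ay":0,"az":0,"jaw":-1},{"tx":0,"ty":0,"tz":0.001,"ax":0,"ay":0,"az":0,"jaw":-1},{"tx":0,"ty":0,"tz":0.001,"ax":0,"ay":0,"az":0,"jaw":-1},{"tx":0,"ty":0,"tz":0,"ax":0,"ay":0,"az":0,"jaw":-1},{"tx":0,"ty":0,"tz":0,"ax":0,"ay":0,"az":0,"jaw":-1}]' 60
```

```text
time: 12.85
ee_pos: [0.5275, -0.0586, 0.0815]
tcp_rot: [-179.9, 0.0, 94.8]
wrist_force: [-6.1, -0.4, 1.6]
opening: 0.0142
grasp_force: 61.4
```

```bash
python3 -m handwheel '[{"tx":0,"ty":0,"tz":0.001,"ax":0,"ay":0,"az":0,"jaw":-1},{"tx":0,"ty":0,"tz":0.001,"ax":0,"ay":0,"az":0,"jaw":-1},{"tx":0,"ty":0,"tz":0.001,"ax":0,"ay":0,"az":0,"jaw":-1},{"tx":0,"ty":0,"tz":0.001,"ax":0,"ay":0,"az":0,"jaw":-1},{"tx":0,"ty":0,"tz":0.001,"ax":0,"ay":0,"az":0,"jaw":-1},{"tx":0,"ty":0,"tz":0.001,"ax":0,"ay":0,"az":0,"jaw":-1},{"tx":0,"ty":0,"tz":0.001,"ax":0,"ay":0,"az":0,"jaw":-1},{"tx":0,"ty":0,"tz":0.001,"ax":0,"ay":0,"az":0,"jaw":-1},{"tx":0,"ty":0,"tz":0,"ax":0,"ay":0,"az":0,"jaw":-1},{"tx":0,"ty":0,"tz":0,"ax":0,"ay":0,"az":0,"jaw":-1}]' 60
```

```text
time: 14.1
ee_pos: [0.5274, -0.0586, 0.0735]
tcp_rot: [-179.9, 0.0, 94.8]
wrist_force: [-7.4, -1.4, 1.7]
opening: 0.0142
grasp_force: 61.4
```

```bash
python3 -m handwheel '[{"tx":0,"ty":0,"tz":0.001,"ax":0,"ay":0,"az":0,"jaw":-1},{"tx":0,"ty":0,"tz":0.001,"ax":0,"ay":0,"az":0,"jaw":-1},{"tx":0,"ty":0,"tz":0.0005,"ax":0,"ay":0,"az":0,"jaw":-1},{"tx":0,"ty":0,"tz":0.0003,"ax":0,"ay":0,"az":0,"jaw":-1},{"tx":0,"ty":0,"tz":0,"ax":0,"ay":0,"az":0,"jaw":-1},{"tx":0,"ty":0,"tz":0,"ax":0,"ay":0,"az":0,"jaw":-1},{"tx":0,"ty":0,"tz":0,"ax":0,"ay":0,"az":0,"jaw":-1},{"tx":0,"ty":0,"tz":0,"ax":0,"ay":0,"az":0,"jaw":-1},{"tx":0,"ty":0,"tz":0,"ax":0,"ay":0,"az":0,"jaw":-1},{"tx":0,"ty":0,"tz":0,"ax":0,"ay":0,"az":0,"jaw":-1}]' 60
```

```text
time: 15.35
ee_pos: [0.5274, -0.0586, 0.0708]
tcp_rot: [-179.9, 0.0, 94.8]
wrist_force: [-7.6, -0.3, 1.3]
opening: 0.0136
grasp_force: 61.5
```

Not on the floor yet by force, so a little further.

```bash
python3 -m handwheel '[{"tx":0,"ty":0,"tz":0.0004,"ax":0,"ay":0,"az":0,"jaw":-1},{"tx":0,"ty":0,"tz":0.0003,"ax":0,"ay":0,"az":0,"jaw":-1},{"tx":0,"ty":0,"tz":0,"ax":0,"ay":0,"az":0,"jaw":-1},{"tx":0,"ty":0,"tz":0,"ax":0,"ay":0,"az":0,"jaw":-1},{"tx":0,"ty":0,"tz":0,"ax":0,"ay":0,"az":0,"jaw":-1},{"tx":0,"ty":0,"tz":0,"ax":0,"ay":0,"az":0,"jaw":-1},{"tx":0,"ty":0,"tz":0,"ax":0,"ay":0,"az":0,"jaw":-1},{"tx":0,"ty":0,"tz":0,"ax":0,"ay":0,"az":0,"jaw":-1},{"tx":0,"ty":0,"tz":0,"ax":0,"ay":0,"az":0,"jaw":-1},{"tx":0,"ty":0,"tz":0,"ax":0,"ay":0,"az":0,"jaw":-1}]' 60
```

```text
time: 16.6
ee_pos: [0.5275, -0.0586, 0.0706]
tcp_rot: [-179.9, 0.0, 94.8]
wrist_force: [-9.7, -0.9, 6.0]
opening: 0.0139
grasp_force: 62.0
```

The push force rose to about 11 N while the height held at .0706, so the plate is on the floor. I release it, rise and go to look at the thin plate.

```bash
python3 -m handwheel '[{"tx":0,"ty":0,"tz":0,"ax":0,"ay":0,"az":0,"jaw":0},{"tx":0,"ty":0,"tz":0,"ax":0,"ay":0,"az":0,"jaw":0.3},{"tx":0,"ty":0,"tz":0,"ax":0,"ay":0,"az":0,"jaw":0.3},{"tx":0,"ty":0,"tz":0,"ax":0,"ay":0,"az":0,"jaw":0.3},{"tx":0,"ty":0,"tz":-0.02,"ax":0,"ay":0,"az":0,"jaw":0.3},{"tx":0,"ty":0,"tz":-0.04,"ax":0,"ay":0,"az":0,"jaw":0.3},{"tx":0,"ty":0,"tz":-0.04,"ax":0,"ay":0,"az":0,"jaw":1},{"tx":0,"ty":0,"tz":-0.04,"ax":0,"ay":0,"az":0,"jaw":1},{"tx":0,"ty":0,"tz":-0.02,"ax":0,"ay":0,"az":8.7,"jaw":1},{"tx":0,"ty":0,"tz":0,"ax":0,"ay":0,"az":8.6,"jaw":1}]' 60 &&
python3 -m handwheel '[{"tx":0.0487,"ty":-0.0228,"tz":0,"ax":0,"ay":0,"az":0,"jaw":1},{"tx":0.0487,"ty":-0.0228,"tz":0,"ax":0,"ay":0,"az":0,"jaw":1},{"tx":0.0487,"ty":-0.0228,"tz":0,"ax":0,"ay":0,"az":0,"jaw":1},{"tx":0.0487,"ty":-0.0228,"tz":0,"ax":0,"ay":0,"az":0,"jaw":1},{"tx":0.0487,"ty":-0.0228,"tz":0,"ax":0,"ay":0,"az":0,"jaw":1},{"tx":0,"ty":0,"tz":0,"ax":0,"ay":0,"az":0,"jaw":1},{"tx":0,"ty":0,"tz":0,"ax":0,"ay":0,"az":0,"jaw":1},{"tx":0,"ty":0,"tz":0,"ax":0,"ay":0,"az":0,"jaw":1},{"tx":0,"ty":0,"tz":0,"ax":0,"ay":0,"az":0,"jaw":1},{"tx":0,"ty":0,"tz":0,"ax":0,"ay":0,"az":0,"jaw":1}]'
python3 - <<'E'
from workcell import telemetry, optics
import cv2,pickle
o=telemetry.get_obs();c=optics.camera("wrist");pickle.dump((o,c),open("w4.pkl","wb"))
s=optics.camera("scene")["color"];a=cv2.resize(c["color"][0:300,160:480],None,fx=1.9,fy=1.9);b=cv2.resize(s[200:290,180:340],(190,107))
out=np.zeros((600,800,3),np.uint8) if 0 else __import__("numpy").zeros((600,800,3),"uint8")
out[:570,:608]=a;out[:107,610:]=b;cv2.imwrite("pics/w5.png",out[:,:,::-1])
E
```

```text
time: 17.85
ee_pos: [0.529, -0.0585, 0.2319]
tcp_rot: [179.8, -0.0, 77.2]
wrist_force: [-0.0, -0.2, -1.1]
opening: 0.0852
grasp_force: 0.0
time: 19.1
ee_pos: [0.4699, 0.2033, 0.2298]
tcp_rot: [180.0, -0.0, 77.4]
wrist_force: [0.0, 0.3, -1.0]
opening: 0.0853
grasp_force: 0.0
```

View pics/w5.png

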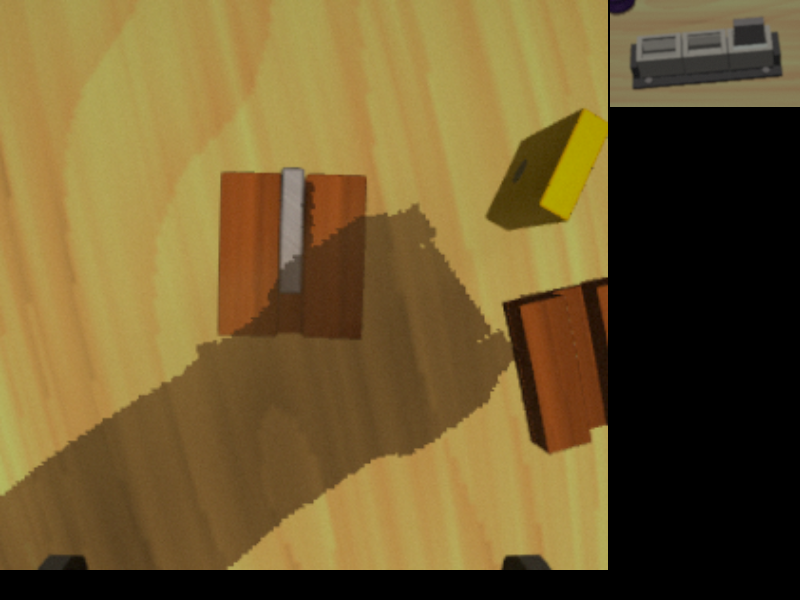

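The thin plate's top face is at crop (282-304,168) to (279-302,293). The inset shows the thick plate standing in the left slot.

Run:
```python
import pickle
from h import *
o,c=pickle.load(open("w4.pkl","rb"));T=tcp(o);B=np.linalg.inv(T)
t=lambda x,y,z:B[:3,:3]@onz(c,(160+x/1.9,y/1.9),z,T)+B[:3,3]
X=np.array([t(x,y,.096) for x,y in((282,168),(304,168),(302,293),(279,293))]);v=X[0]-X[3]+X[1]-X[2]
print(np.round(X,4).tolist(),X.mean(0),"turn y-per-x deg",np.degrees(np.arctan2(v[1],v[0])))
S=np.array([t(x,y,.03) for x,y in((221,173),(366,176),(361,339),(218,334))]);v=S[0]-S[3]+S[1]-S[2]
print(np.round(S.mean(0),4),np.degrees(np.arctan2(v[1],v[0])))
```

```text
[[0.1053, -0.0042, 0.1338], [0.1053, 0.0043, 0.1338], [0.056, 0.0036, 0.1338], [0.056, -0.0053, 0.1338]] [ 0.08066356 -0.00038698  0.13384329] turn y-per-x deg 1.0935349975155666
[ 0.0725 -0.0007  0.1998] 1.364667297679957
```

```bash
python3 -m handwheel '[{"tx":0.04,"ty":-0.0005,"tz":0,"ax":0,"ay":0,"az":0,"jaw":1},{"tx":0.041,"ty":0,"tz":0,"ax":0,"ay":0,"az":1.2,"jaw":1},{"tx":0,"ty":0,"tz":0.03,"ax":0,"ay":0,"az":0,"jaw":1},{"tx":0,"ty":0,"tz":0.03,"ax":0,"ay":0,"az":0,"jaw":1},{"tx":0,"ty":0,"tz":0.03,"ax":0,"ay":0,"az":0,"jaw":1},{"tx":0,"ty":0,"tz":0.03,"ax":0,"ay":0,"az":0,"jaw":1},{"tx":0,"ty":0,"tz":0.03,"ax":0,"ay":0,"az":0,"jaw":1},{"tx":0,"ty":0,"tz":0.016,"ax":0,"ay":0,"az":0,"jaw":1},{"tx":0,"ty":0,"tz":0,"ax":0,"ay":0,"az":0,"jaw":1},{"tx":0,"ty":0,"tz":0,"ax":0,"ay":0,"az":0,"jaw":1}]' 60 &&
python3 -m handwheel '[{"tx":0,"ty":0,"tz":0,"ax":0,"ay":0,"az":0,"jaw":-0.3},{"tx":0,"ty":0,"tz":0,"ax":0,"ay":0,"az":0,"jaw":-0.5},{"tx":0,"ty":0,"tz":0,"ax":0,"ay":0,"az":0,"jaw":-0.7},{"tx":0,"ty":0,"tz":0,"ax":0,"ay":0,"az":0,"jaw":-0.8},{"tx":0,"ty":0,"tz":0,"ax":0,"ay":0,"az":0,"jaw":-1},{"tx":0,"ty":0,"tz":0,"ax":0,"ay":0,"az":0,"jaw":-1},{"tx":0,"ty":0,"tz":0,"ax":0,"ay":0,"az":0,"jaw":-1},{"tx":0,"ty":0,"tz":0,"ax":0,"ay":0,"az":0,"jaw":-1},{"tx":0,"ty":0,"tz":0,"ax":0,"ay":0,"az":0,"jaw":-1},{"tx":0,"ty":0,"tz":0,"ax":0,"ay":0,"az":0,"jaw":-1}]' 60
```

```text
time: 20.45
ee_pos: [0.4873, 0.2834, 0.0651]
tcp_rot: [179.9, -0.1, 76.3]
wrist_force: [-0.2, 0.3, 0.9]
opening: 0.0854
grasp_force: 0.0
time: 21.7
ee_pos: [0.4868, 0.2832, 0.064]
tcp_rot: [180.0, -0.0, 76.3]
wrist_force: [0.7, 1.0, 3.5]
opening: 0.0083
grasp_force: 59.3
```

```bash
python3 -m handwheel '[{"tx":0,"ty":0,"tz":-0.01,"ax":0,"ay":0,"az":0,"jaw":-1},{"tx":0,"ty":0,"tz":-0.03,"ax":0,"ay":0,"az":0,"jaw":-1},{"tx":0,"ty":0,"tz":-0.04,"ax":0,"ay":0,"az":0,"jaw":-1},{"tx":0,"ty":0,"tz":-0.04,"ax":0,"ay":0,"az":0,"jaw":-1},{"tx":0,"ty":0,"tz":-0.01,"ax":0,"ay":0,"az":-9.3,"jaw":-1},{"tx":0,"ty":0,"tz":0,"ax":0,"ay":0,"az":-9.2,"jaw":-1},{"tx":-0.0468,"ty":0.0015,"tz":0,"ax":0,"ay":0,"az":0,"jaw":-1},{"tx":-0.0468,"ty":0.0015,"tz":0,"ax":0,"ay":0,"az":0,"jaw":-1},{"tx":-0.0468,"ty":0.0015,"tz":0,"ax":0,"ay":0,"az":0,"jaw":-1},{"tx":-0.0468,"ty":0.0015,"tz":0,"ax":0,"ay":0,"az":0,"jaw":-1}]' 60 &&
python3 -m handwheel '[{"tx":-0.0468,"ty":0.0015,"tz":0,"ax":0,"ay":0,"az":0,"jaw":-1},{"tx":-0.0468,"ty":0.0015,"tz":0,"ax":0,"ay":0,"az":0,"jaw":-1},{"tx":-0.0468,"ty":0.0015,"tz":0,"ax":0,"ay":0,"az":0,"jaw":-1},{"tx":-0.0468,"ty":0.0015,"tz":0,"ax":0,"ay":0,"az":0,"jaw":-1},{"tx":-0.0468,"ty":0.0015,"tz":0,"ax":0,"ay":0,"az":0,"jaw":-1},{"tx":0,"ty":0,"tz":0,"ax":0,"ay":0,"az":0,"jaw":-1},{"tx":0,"ty":0,"tz":0,"ax":0,"ay":0,"az":0,"jaw":-1},{"tx":0,"ty":0,"tz":0,"ax":0,"ay":0,"az":0,"jaw":-1},{"tx":0,"ty":0,"tz":0,"ax":0,"ay":0,"az":0,"jaw":-1},{"tx":0,"ty":0,"tz":0,"ax":0,"ay":0,"az":0,"jaw":-1}]' 60
python3 - <<'E'
from workcell import telemetry, optics
import cv2,pickle
o=telemetry.get_obs();c=optics.camera("wrist");pickle.dump((o,c),open("w5.pkl","wb"))
cv2.imwrite("pics/w6.png",cv2.resize(c["color"][140:400,160:480,::-1],None,fx=2.3,fy=2.3))
E
```

```text
time: 22.95
ee_pos: [0.5081, 0.0956, 0.1938]
tcp_rot: [-180.0, 0.0, 94.8]
wrist_force: [1.0, -0.5, -3.1]
opening: 0.0082
grasp_force: 58.8
time: 24.2
ee_pos: [0.5354, -0.1349, 0.1939]
tcp_rot: [180.0, 0.0, 94.9]
wrist_force: [0.5, 0.8, -3.2]
opening: 0.0084
grasp_force: 58.8
```

View pics/w6.png

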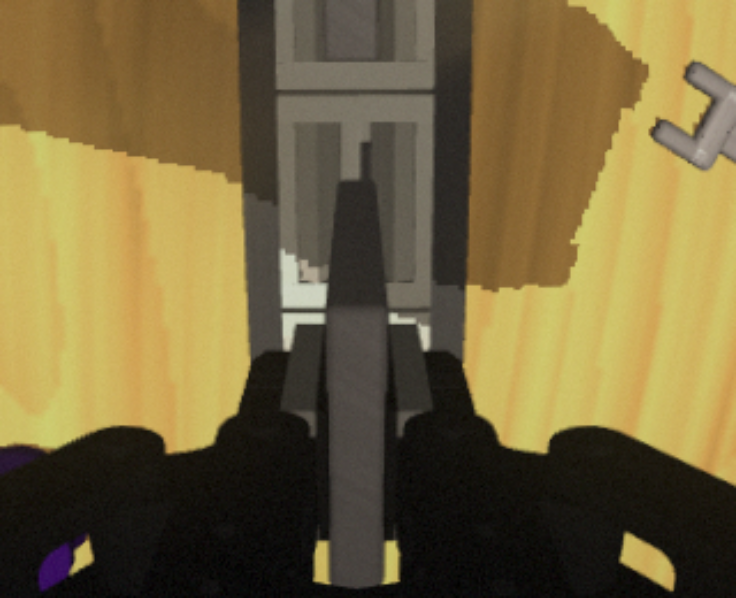

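The picture shows the plate's underside edge at crop (339-376,180). The middle block's joints are at rows 93 and 312, and the block spans columns 276-434.

Run:
```python
import pickle
from h import *
o,c=pickle.load(open("w5.pkl","rb"));T=tcp(o);f=lambda x,y:(160+x/2.3,140+y/2.3)
B=np.linalg.inv(T)
def t(x,y,z): return np.round(B[:3,:3]@onz(c,f(x,y),z,T)+B[:3,3],4)
print("plate",t(339,180,.138),t(376,180,.138))
for p in((276,93),(434,93),(281,311),(430,311),(295,122),(416,122),(297,284),(414,284)):print(p,t(*p,.056))
```

```text
plate [ 0.0236 -0.0036  0.0559] [0.0236 0.0052 0.0559]
(276, 93) [ 0.036  -0.0259  0.1379]
(434, 93) [0.036  0.0262 0.1379]
(281, 311) [-0.0404 -0.0258  0.1379]
(430, 311) [-0.0403  0.0266  0.1379]
(295, 122) [ 0.0262 -0.0197  0.1379]
(416, 122) [0.0262 0.0204 0.1379]
(297, 284) [-0.0303 -0.0199  0.1379]
(414, 284) [-0.0303  0.0207  0.1379]
```

```bash
python3 -m handwheel '[{"tx":-0.0007,"ty":-0.0005,"tz":0.03,"ax":0,"ay":0,"az":0,"jaw":-1},{"tx":0,"ty":0,"tz":0.03,"ax":0,"ay":0,"az":0,"jaw":-1},{"tx":0,"ty":0,"tz":0.015,"ax":0,"ay":0,"az":0,"jaw":-1},{"tx":0,"ty":0,"tz":0.006,"ax":0,"ay":0,"az":0,"jaw":-1},{"tx":0,"ty":0,"tz":0.003,"ax":0,"ay":0,"az":0,"jaw":-1},{"tx":0,"ty":0,"tz":0.002,"ax":0,"ay":0,"az":0,"jaw":-1},{"tx":0,"ty":0,"tz":0.002,"ax":0,"ay":0,"az":0,"jaw":-1},{"tx":0,"ty":0,"tz":0.001,"ax":0,"ay":0,"az":0,"jaw":-1},{"tx":0,"ty":0,"tz":0.001,"ax":0,"ay":0,"az":0,"jaw":-1},{"tx":0,"ty":0,"tz":0,"ax":0,"ay":0,"az":0,"jaw":-1}]' 60 &&
python3 -m handwheel '[{"tx":0,"ty":0,"tz":0.001,"ax":0,"ay":0,"az":0,"jaw":-1},{"tx":0,"ty":0,"tz":0.001,"ax":0,"ay":0,"az":0,"jaw":-1},{"tx":0,"ty":0,"tz":0.001,"ax":0,"ay":0,"az":0,"jaw":-1},{"tx":0,"ty":0,"tz":0.001,"ax":0,"ay":0,"az":0,"jaw":-1},{"tx":0,"ty":0,"tz":0.001,"ax":0,"ay":0,"az":0,"jaw":-1},{"tx":0,"ty":0,"tz":0,"ax":0,"ay":0,"az":0,"jaw":-1},{"tx":0,"ty":0,"tz":0,"ax":0,"ay":0,"az":0,"jaw":-1},{"tx":0,"ty":0,"tz":0,"ax":0,"ay":0,"az":0,"jaw":-1},{"tx":0,"ty":0,"tz":0,"ax":0,"ay":0,"az":0,"jaw":-1},{"tx":0,"ty":0,"tz":0,"ax":0,"ay":0,"az":0,"jaw":-1}]' 60
```

```text
time: 25.5
ee_pos: [0.5349, -0.1362, 0.1038]
tcp_rot: [-180.0, -0.0, 94.8]
wrist_force: [-0.3, -1.4, -2.3]
opening: 0.008
grasp_force: 58.8
time: 26.75
ee_pos: [0.5349, -0.1362, 0.0988]
tcp_rot: [-180.0, 0.0, 94.8]
wrist_force: [0.3, -0.0, -3.0]
opening: 0.0082
grasp_force: 58.8
```

```bash
python3 -m handwheel '[{"tx":0,"ty":0,"tz":0.001,"ax":0,"ay":0,"az":0,"jaw":-1},{"tx":0,"ty":0,"tz":0.001,"ax":0,"ay":0,"az":0,"jaw":-1},{"tx":0,"ty":0,"tz":0.001,"ax":0,"ay":0,"az":0,"jaw":-1},{"tx":0,"ty":0,"tz":0.002,"ax":0,"ay":0,"az":0,"jaw":-1},{"tx":0,"ty":0,"tz":0.002,"ax":0,"ay":0,"az":0,"jaw":-1},{"tx":0,"ty":0,"tz":0.002,"ax":0,"ay":0,"az":0,"jaw":-1},{"tx":0,"ty":0,"tz":0.002,"ax":0,"ay":0,"az":0,"jaw":-1},{"tx":0,"ty":0,"tz":0.001,"ax":0,"ay":0,"az":0,"jaw":-1},{"tx":0,"ty":0,"tz":0.001,"ax":0,"ay":0,"az":0,"jaw":-1},{"tx":0,"ty":0,"tz":0,"ax":0,"ay":0,"az":0,"jaw":-1}]' 60 &&
python3 -m handwheel '[{"tx":0,"ty":0,"tz":0.001,"ax":0,"ay":0,"az":0,"jaw":-1},{"tx":0,"ty":0,"tz":0.001,"ax":0,"ay":0,"az":0,"jaw":-1},{"tx":0,"ty":0,"tz":0.001,"ax":0,"ay":0,"az":0,"jaw":-1},{"tx":0,"ty":0,"tz":0.001,"ax":0,"ay":0,"az":0,"jaw":-1},{"tx":0,"ty":0,"tz":0.001,"ax":0,"ay":0,"az":0,"jaw":-1},{"tx":0,"ty":0,"tz":0,"ax":0,"ay":0,"az":0,"jaw":-1},{"tx":0,"ty":0,"tz":0,"ax":0,"ay":0,"az":0,"jaw":-1},{"tx":0,"ty":0,"tz":0,"ax":0,"ay":0,"az":0,"jaw":-1},{"tx":0,"ty":0,"tz":0,"ax":0,"ay":0,"az":0,"jaw":-1},{"tx":0,"ty":0,"tz":0,"ax":0,"ay":0,"az":0,"jaw":-1}]' 60
```

```text
time: 28.0
ee_pos: [0.5349, -0.1362, 0.0857]
tcp_rot: [-180.0, -0.0, 94.8]
wrist_force: [0.3, 0.5, -2.7]
opening: 0.0084
grasp_force: 58.8
time: 29.25
ee_pos: [0.5346, -0.1363, 0.0812]
tcp_rot: [-180.0, 0.0, 94.8]
wrist_force: [-7.3, -0.7, 3.6]
opening: 0.0082
grasp_force: 59.9
```

```bash
python3 -m handwheel '[{"tx":0,"ty":0,"tz":0.001,"ax":0,"ay":0,"az":0,"jaw":-1},{"tx":0,"ty":0,"tz":0.001,"ax":0,"ay":0,"az":0,"jaw":-1},{"tx":0,"ty":0,"tz":0.001,"ax":0,"ay":0,"az":0,"jaw":-1},{"tx":0,"ty":0,"tz":0.001,"ax":0,"ay":0,"az":0,"jaw":-1},{"tx":0,"ty":0,"tz":0.001,"ax":0,"ay":0,"az":0,"jaw":-1},{"tx":0,"ty":0,"tz":0.001,"ax":0,"ay":0,"az":0,"jaw":-1},{"tx":0,"ty":0,"tz":0.001,"ax":0,"ay":0,"az":0,"jaw":-1},{"tx":0,"ty":0,"tz":0.001,"ax":0,"ay":0,"az":0,"jaw":-1},{"tx":0,"ty":0,"tz":0,"ax":0,"ay":0,"az":0,"jaw":-1},{"tx":0,"ty":0,"tz":0,"ax":0,"ay":0,"az":0,"jaw":-1}]' 60
```

```text
time: 30.5
ee_pos: [0.5345, -0.1363, 0.0732]
tcp_rot: [-180.0, 0.0, 94.8]
wrist_force: [-5.8, -0.6, 4.5]
opening: 0.0082
grasp_force: 60.1
```

```bash
python3 -m handwheel '[{"tx":0,"ty":0,"tz":0.001,"ax":0,"ay":0,"az":0,"jaw":-1},{"tx":0,"ty":0,"tz":0.0008,"ax":0,"ay":0,"az":0,"jaw":-1},{"tx":0,"ty":0,"tz":0.0005,"ax":0,"ay":0,"az":0,"jaw":-1},{"tx":0,"ty":0,"tz":0.0003,"ax":0,"ay":0,"az":0,"jaw":-1},{"tx":0,"ty":0,"tz":0,"ax":0,"ay":0,"az":0,"jaw":-1},{"tx":0,"ty":0,"tz":0,"ax":0,"ay":0,"az":0,"jaw":-1},{"tx":0,"ty":0,"tz":0,"ax":0,"ay":0,"az":0,"jaw":-1},{"tx":0,"ty":0,"tz":0,"ax":0,"ay":0,"az":0,"jaw":-1},{"tx":0,"ty":0,"tz":0,"ax":0,"ay":0,"az":0,"jaw":-1},{"tx":0,"ty":0,"tz":0,"ax":0,"ay":0,"az":0,"jaw":-1}]' 60
```

```text
time: 31.75
ee_pos: [0.5346, -0.1363, 0.0706]
tcp_rot: [-180.0, 0.0, 94.8]
wrist_force: [-6.3, -0.2, 5.3]
opening: 0.008
grasp_force: 60.2
```

```bash
python3 -m handwheel '[{"tx":0,"ty":0,"tz":0.0004,"ax":0,"ay":0,"az":0,"jaw":-1},{"tx":0,"ty":0,"tz":0.0003,"ax":0,"ay":0,"az":0,"jaw":-1},{"tx":0,"ty":0,"tz":0.0002,"ax":0,"ay":0,"az":0,"jaw":-1},{"tx":0,"ty":0,"tz":0,"ax":0,"ay":0,"az":0,"jaw":-1},{"tx":0,"ty":0,"tz":0,"ax":0,"ay":0,"az":0,"jaw":-1},{"tx":0,"ty":0,"tz":0,"ax":0,"ay":0,"az":0,"jaw":-1},{"tx":0,"ty":0,"tz":0,"ax":0,"ay":0,"az":0,"jaw":-1},{"tx":0,"ty":0,"tz":0,"ax":0,"ay":0,"az":0,"jaw":-1},{"tx":0,"ty":0,"tz":0,"ax":0,"ay":0,"az":0,"jaw":-1},{"tx":0,"ty":0,"tz":0,"ax":0,"ay":0,"az":0,"jaw":-1}]' 60
```

```text
time: 33.0
ee_pos: [0.5346, -0.1363, 0.07]
tcp_rot: [-180.0, 0.0, 94.8]
wrist_force: [-6.9, 0.2, 7.0]
opening: 0.0082
grasp_force: 60.4
```

```bash
python3 -m handwheel '[{"tx":0,"ty":0,"tz":0.0003,"ax":0,"ay":0,"az":0,"jaw":-1},{"tx":0,"ty":0,"tz":0.0002,"ax":0,"ay":0,"az":0,"jaw":-1},{"tx":0,"ty":0,"tz":0,"ax":0,"ay":0,"az":0,"jaw":-1},{"tx":0,"ty":0,"tz":0,"ax":0,"ay":0,"az":0,"jaw":-1},{"tx":0,"ty":0,"tz":0,"ax":0,"ay":0,"az":0,"jaw":-1},{"tx":0,"ty":0,"tz":0,"ax":0,"ay":0,"az":0,"jaw":-1},{"tx":0,"ty":0,"tz":0,"ax":0,"ay":0,"az":0,"jaw":-1},{"tx":0,"ty":0,"tz":0,"ax":0,"ay":0,"az":0,"jaw":-1},{"tx":0,"ty":0,"tz":0,"ax":0,"ay":0,"az":0,"jaw":-1},{"tx":0,"ty":0,"tz":0,"ax":0,"ay":0,"az":0,"jaw":-1}]' 60
```

```text
time: 34.25
ee_pos: [0.5346, -0.1364, 0.07]
tcp_rot: [180.0, 0.0, 94.8]
wrist_force: [-8.0, -0.3, 10.1]
opening: 0.008
grasp_force: 60.9
```

The force keeps rising with no descent, so it is on the floor. I release, rise, and back off to look.

```bash
python3 -m handwheel '[{"tx":0,"ty":0,"tz":0,"ax":0,"ay":0,"az":0,"jaw":0},{"tx":0,"ty":0,"tz":0,"ax":0,"ay":0,"az":0,"jaw":0.3},{"tx":0,"ty":0,"tz":0,"ax":0,"ay":0,"az":0,"jaw":0.3},{"tx":0,"ty":0,"tz":0,"ax":0,"ay":0,"az":0,"jaw":0.3},{"tx":0,"ty":0,"tz":-0.02,"ax":0,"ay":0,"az":0,"jaw":0.3},{"tx":0,"ty":0,"tz":-0.04,"ax":0,"ay":0,"az":0,"jaw":0.3},{"tx":0,"ty":0,"tz":-0.05,"ax":0,"ay":0,"az":0,"jaw":0.3},{"tx":0,"ty":0,"tz":-0.05,"ax":0,"ay":0,"az":0,"jaw":0.3},{"tx":-0.04,"ty":0,"tz":0,"ax":0,"ay":0,"az":0,"jaw":0.3},{"tx":-0.04,"ty":0,"tz":0,"ax":0,"ay":0,"az":0,"jaw":0.3}]' 60 &&
python3 -m handwheel '[{"tx":-0.01,"ty":0,"tz":0,"ax":0,"ay":0,"az":0,"jaw":1},{"tx":0,"ty":0,"tz":0,"ax":0,"ay":0,"az":0,"jaw":1},{"tx":0,"ty":0,"tz":0,"ax":0,"ay":0,"az":0,"jaw":1},{"tx":0,"ty":0,"tz":0,"ax":0,"ay":0,"az":0,"jaw":1},{"tx":0,"ty":0,"tz":0,"ax":0,"ay":0,"az":0,"jaw":1},{"tx":0,"ty":0,"tz":0,"ax":0,"ay":0,"az":0,"jaw":1},{"tx":0,"ty":0,"tz":0,"ax":0,"ay":0,"az":0,"jaw":1},{"tx":0,"ty":0,"tz":0,"ax":0,"ay":0,"az":0,"jaw":1},{"tx":0,"ty":0,"tz":0,"ax":0,"ay":0,"az":0,"jaw":1},{"tx":0,"ty":0,"tz":0,"ax":0,"ay":0,"az":0,"jaw":1}]'
python3 - <<'E'
from workcell import optics
import cv2,numpy as np
w=optics.camera("wrist")["color"];s=optics.camera("scene")["color"]
out=np.zeros((600,800,3),np.uint8);out[:345,:360]=cv2.resize(w[20:250,200:440],(360,345));out[:330,370:800]=cv2.resize(s[190:300,185:328],(430,330))
cv2.imwrite("pics/w7.png",out[:,:,::-1])
E
```

```text
time: 35.5
ee_pos: [0.5422, -0.2166, 0.2297]
tcp_rot: [179.9, 0.0, 94.9]
wrist_force: [0.3, -0.0, -0.2]
opening: 0.0558
grasp_force: 0.0
time: 36.75
ee_pos: [0.5425, -0.2259, 0.2288]
tcp_rot: [-180.0, -0.0, 94.8]
wrist_force: [0.5, 0.6, 0.2]
opening: 0.0852
grasp_force: 0.0
```

View pics/w7.png

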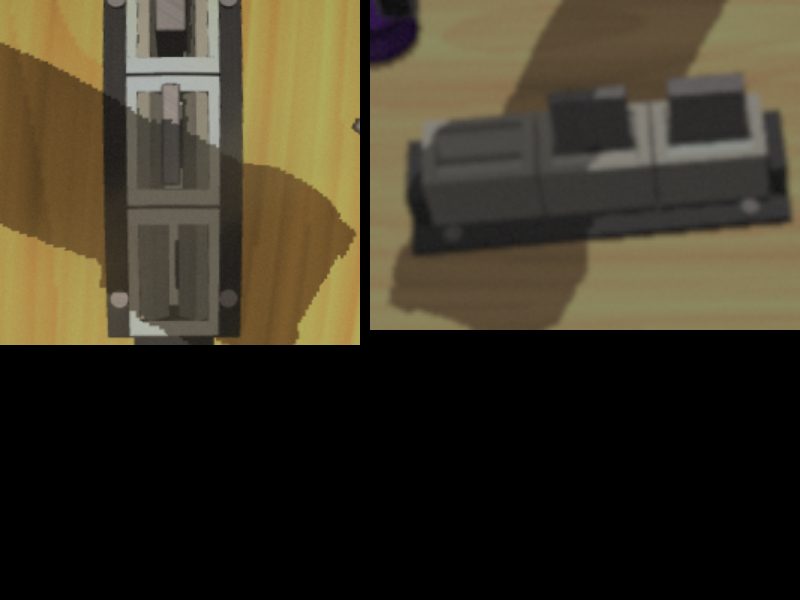

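Both plates stand upright at equal height in the left slot (707,110) and middle slot (588,120), and the gripper is clear of everything.

```bash
python3 -c "
from workcell import workorder;print(workorder.job_done())"
```

```text
the job is handed in; nothing more can be done
None
```

Both plates are in the rack, pressed to the slot floors and released (thick in the left slot, thin in the middle), and the job was handed in at about 37 s; no verdict came back.

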